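# Scrap the worn rollers, then hold the new ball over its pedestal

## Task

Finish the bearing change: pick up the yellow scoop, tip its three worn rollers into the grey scrap bin, and set the scoop back down upright on the table. Then lift the blue tray by its orange bar, keeping it level so that the loose steel ball stays in its pocket, and carry it to the green pedestal. Finish while still holding the tray, level and still, with the ball's pocket over the middle of the yellow cup and the tray's underside about 10 cm above the cup; leave everything else where it stands.

Things in the scene. Friction and masses are not known exactly. Their poses are not given: they have to be found in the camera images.
- scoop: yellow open scoop holding three worn rollers: 140 mm long (x), 100 wide (y), side and back walls 40 high and 4 thick, floor 4 thick; 0.25 kg empty, give or take 30%. Origin: centre of its underside; z up. The pouring end is at its own -x: there is no wall there, only a ramp that rises from the floor, 24 mm long, 13 mm high at its end and sloped 24 degrees, so the rollers leave over it once that end is tipped down by well over 25 degrees (about 50 empties it).
- scoop_grip (a point): middle of the scoop's orange carrying bar, (5, 0, 75) mm from the scoop's origin. The bar is flat-sided, runs along the scoop's y over the whole width, 14 mm thick in x and 22 mm tall (64 to 86 mm above the underside), on end posts at the side walls; open space below it.
- bin: grey open scrap bin, fixed, 150 x 150 mm outside, 90 high, walls 4 mm. Origin: centre of its underside.
- tray: blue tray, 130 mm long (x), 100 wide (y), floor 5 thick, edge 12 high; about 0.35 kg, give or take 30%, plus the ball. Origin: centre of its underside; z up.
- tray_grip (a point): middle of the tray's orange carrying bar, (-22, 0, 75) mm from the tray's origin; bar along the tray's y, 14 mm thick in x, 22 mm tall (64 to 86 mm above the underside), flat-sided, open space below it.
- tray_pocket (a point): centre of the resting ball in the tray's white pocket, (30, 0, 20) mm from the tray's origin. The pocket is a ring, 42 mm inside, whose rim stands only 4.5 mm above the tray floor: the loose ball can roll about 10 mm off centre, and jumps out if the tray is tilted past about 45 degrees or jerked.
- ball_center (a point): centre of the new steel ball, 30 mm across, 0.11 kg, lying loose in the pocket.
- seat: green fixed ball-transfer pedestal: base 90 x 90 mm, round post with a yellow cup at the top, 56 mm across, 70 mm high overall. Origin: centre of its underside.
- seat_top (a point): centre of the yellow cup's mouth, at the top of the pedestal, 70 mm above the table.
- roller0_center (a point): centre of a worn red roller with steel ends, 26 mm across, 34 long, 35 g, starts lying across the scoop (axis about along the scoop's y).
- roller1_center (a point): centre of a worn red roller with steel ends, 26 mm across, 34 long, 35 g, starts lying across the scoop (axis about along the scoop's y).
- roller2_center (a point): centre of a worn red roller with steel ends, 26 mm across, 34 long, 35 g, starts lying across the scoop (axis about along the scoop's y).
- tape: bystander: brown cardboard tape core ring, 90 mm across, 24 high; origin at the centre of its underside.
- weight: bystander: brass pattern weight, 52 mm across, 50 high; origin at the centre of its underside.
- driver: bystander: screwdriver lying on the table, about 200 mm long; origin at the middle of its length, on its underside.
- jar: bystander: amber jar, 60 mm across, 85 high; origin at the centre of its underside.
- carton: bystander: cardboard carton 80 x 80 x 60 mm; origin at the centre of its underside.
- bottle: bystander: white bottle, 56 mm across, 120 high; origin at the centre of its underside.
- mug: bystander: blue mug, 80 mm across, 90 high; origin at the centre of its underside.
Not all that is in view belongs to the job. Of the things that look like the seat, take the one that is farthest to the robot's right at the start.

How it is judged:
On the way, in this order (a step that is already met when the one before it is completed fails the run):
1. the scoop is held in the air and being tipped (height (world z) of scoop_grip above 0.12 m and angle between scoop's own z axis and vertical above 0.25 rad and contact force between the fingers and scoop above 1 N).
2. all three rollers are in the scrap bin (x of roller0_center in the frame of bin between -0.072 and 0.072 m and y of roller0_center in the frame of bin between -0.072 and 0.072 m and height (world z) of each of roller0_center, roller1_center, roller2_center below 0.075 m and x of roller1_center in the frame of bin between -0.072 and 0.072 m and y of roller1_center in the frame of bin between -0.072 and 0.072 m and x of roller2_center in the frame of bin between -0.072 and 0.072 m and y of roller2_center in the frame of bin between -0.072 and 0.072 m), for 0.2 s.
3. the scoop stands upright on the table, let go (height (world z) of scoop below 0.008 m and angle between scoop's own z axis and vertical below 0.1 rad and contact force between the fingers and scoop below 0.2 N and linear speed of scoop below 0.03 m/s), for 0.2 s.
4. the tray is held in the air (height (world z) of tray above 0.04 m and contact force between the fingers and tray above 1 N), for 0.2 s.
At the end, for the whole second after the job is handed in: Rollers in the bin; scoop upright on the table, let go; tray held by the gripper alone, level within 5.7 degrees and still, pocket within 25 mm of plumb over the cup, underside 5 to 15 cm above the cup, ball in its pocket (all of step 2 and all of step 3 and contact force between the fingers and tray above 1 N and contact force between tray and seat below 0.2 N and contact force between tray and bin below 0.2 N and contact force between tray and scoop below 0.2 N and horizontal distance between tray_pocket and seat_top below 0.025 m and height (world z) of tray between 0.12 and 0.22 m and angle between tray's own z axis and vertical below 0.1 rad and linear speed of tray below 0.03 m/s and angular speed of tray below 0.15 rad/s and distance between ball_center and tray_pocket below 0.02 m); the arm keeps its last pose, push and grip.
It fails at once if the ball leaves its pocket (distance between ball_center and tray_pocket above 0.025 m).
It fails at once if the tray is tilted more than 20 degrees (angle between tray's own z axis and vertical above 0.35 rad).
It fails at once if a bystander is moved by more than 3 cm (distance of any of tape, weight, driver, jar, carton, bottle, mug from where it was at the start of the episode above 0.03 m).
It fails at once if an upright bystander is knocked over (angle between any of tape, weight, jar, carton, bottle, mug's own z axis and vertical above 0.5 rad).
It also fails if it takes over 72 s, if anything falls off the work surface, if the arm or the gripper's body presses on something with over 40 N, if the wrist force passes 120 N, or if a joint passes its speed limit or range.

## Robot

A 6-joint arm with a two-finger parallel gripper is mounted at the origin on the work surface. World frame = base frame: x ahead of the robot, y to its left, z up, the work surface at z = 0. Lengths are in m, angles in rad, forces in N, time in s.
With the tool pointing down it reaches from about 0.275 to 0.975 m from the base axis. Payload 8.4 kg.
Tool frame: the origin (TCP) lies between the finger pads; the fingertips stand 25 mm ahead of it and the grasp point (between the pads) lies 6 mm ahead of it; z points along the fingers, y is the line along which they close (so a half turn about z gives the same grasp; the last joint's range is limited). The gripper opens to 92 mm and grips with 3 to 60 N. Pads are 20 mm wide; open, the fingers measure 128 mm over their backs; the gripper's body (75 mm by 189 mm) begins 69 mm behind the grasp point.
Start: joints at [1.118, 0.353, 1.633, -0, 1.155, -0.002], TCP at [0.272, 0.563, 0.24] pointing down, gripper open.
Joint ranges: [-2.63, 2.63], [-0.92, 2.1], [0.06, 2.66], [-1.3, 4.44], [0, 2.69], [-3.02, 3.02]. Speed limits (rad/s): [2.22, 2.22, 2.79, 3.14, 3.14, 3.14].

## Interface

Orientations are given as a 3x3 rotation matrix whose columns are the frame's x, y, z axes.
In Python, from station import manip, get_image gives the robot as it stands.
- The arm moves only by the tool arm_command, never from a script. Its argument "commands" is a list of rows, each a list of 7 numbers: the shift along the world's x, y, z in mm, then the turn, a rotation vector about the world's x, y, z in degrees, then the finger opening in mm, from 0 to 91.9. A call has 1 to 12 rows; each row shifts and turns the commanded pose from where the row before left it; what a row does not reach is not made up. A row lasts 1/12 s, in which the tool goes at most 41.7 mm and 7.16 degrees, less where a joint would pass 70% of its speed; a pose out of reach is approached as far as the arm can. A call is refused whole if a number of a shift passes 41.7 or a number of a turn 7.16, either way. A call with a gripper value outside its range is refused whole. The fingers move at their own pace and stop on an object; "force" is the grip in N (left out, the last holds). Time passes only in rows, so rows that do not move let the fingers close. It gives the time, the measured TCP pose, the force, the opening and the grip force at its end, in the units of the state.
- manip.observe(): the state, without advancing time (a new reading comes with each control period).
- get_image(name): name is "scene" or "top" or "wrist"; returns a dict with "pixels" (480x640x3 uint8, blue, green, red), "K" (3x3 intrinsics, pixels), "k1" (the pictures are not rectified: a ray, as slopes to the right and down, at radius r is drawn at 1 + k1 r^2 times it, then the intrinsics apply), "camera_from_world" (4x4, takes a point from world to camera coordinates). Camera axes: x right, y up, looking along -z (the intrinsics and any distortion apply to the point x, -y, -z); pixel columns grow to the right and rows downward; lengths in m; the calibration is good to about 2 mm. A picture is of the moment at which its call begins. There is no depth.
- manip.job_done(): hands the job in; it is judged then, once.
The state is a dict: "time_s": time; "joint_positions": joint angles; "joint_velocities": joint speeds; "effort": joint torques, N m; "tcp_pos": TCP position; "eef_rot": TCP orientation; "wrist_force": force on the tool from outside, world axes, zero at the start; "moment": the same for the moment, N m; "grip_width": opening from 0.0 (shut) to 1.0 (fully open); "grip_force": force on a finger pad.
Only numpy, scipy, OpenCV 4.12 (cv2) and the standard library are available. Lean on these libraries where they do the work, as an engineer would, in place of code of your own. Each camera call takes 0.05 s, during which the arm holds its last target. There are 200 camera calls.

## Working session

There is one attempt and no reset: what is moved stays moved. The work goes in short steps, Python scripts to look and compute and a tool call to move; the robot and the scene stay as the last step left them, time stands still between calls to the robot, and variables do not carry over. Pictures are saved under pics/ and viewed, at most 10 in all, crops included, and the job is handed in when it is done.

Besides the shell and the picture viewer there is one more tool, called after ">>>" by a JSON object that holds its "method" and its "body", one argument or row to a line. arm_command: Moves the arm, as the interface text tells. Its arguments: {"type":"object","properties":{"commands":{"type":"array"},"force":{"type":"number"}},"required":["commands"]}

```bash
mkdir -p pics; cat > h.py <<'E'
import numpy as np, cv2, pickle
from station import manip, get_image
def snap(n,f):
    d=get_image(n); cv2.imwrite('pics/'+f+'.png',d['pixels']); pickle.dump(d,open('pics/'+f+'.pkl','wb')); return d
def load(f): return pickle.load(open('pics/'+f+'.pkl','rb'))
def ray(d,u,v):
    K=d['K']; x=(u-K[0,2])/K[0,0]; y=(v-K[1,2])/K[1,1]; a,b=x,y
    for _ in range(30):
        s=1+d['k1']*(a*a+b*b); a,b=x/s,y/s
    T=d['camera_from_world']; R=T[:3,:3]; return -R.T@T[:3,3], R.T@np.array([a,-b,-1.])
def at(d,u,v,z):
    o,r=ray(d,u,v); return (o+r*(z-o[2])/r[2])[:3].round(4)
def proj(d,p):
    T=d['camera_from_world']; c=T[:3,:3]@np.array(p)+T[:3,3]; a,b=c[0]/-c[2],-c[1]/-c[2]
    s=1+d['k1']*(a*a+b*b); K=d['K']; return np.array([K[0,0]*a*s+K[0,2],K[1,1]*b*s+K[1,2]]).round(1)
E
python3 - <<'E'
from h import *
for n in('scene','top'):
    d=snap(n,n+'0'); T=d['camera_from_world']; print(n,(-T[:3,:3].T@T[:3,3]).round(3),d['k1'])
print(manip.observe()['eef_rot'])
E
```

```text
scene [ 1.275 -0.141  1.137] -0.049562444589518
top [ 0.422 -0.026  1.172] 0.033970122562913686
[[-9.00122073e-01  4.35637428e-01 -5.34530585e-04]
 [ 4.35637756e-01  9.00121397e-01 -1.10303786e-03]
 [ 6.17841861e-07 -1.22573043e-03 -9.99999249e-01]]
```

View pics/top0.png

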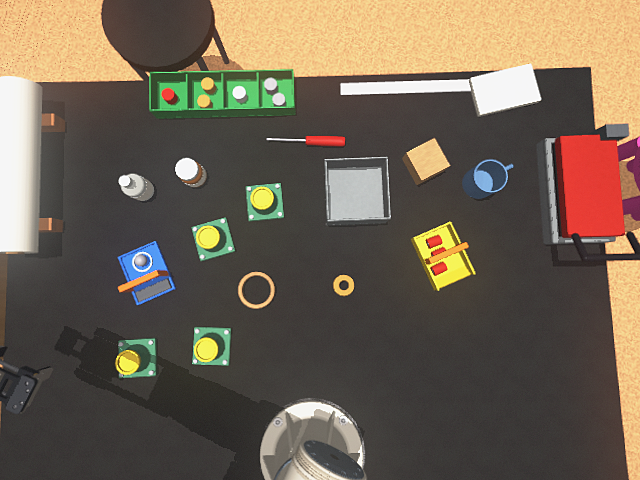

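View pics/scene0.png

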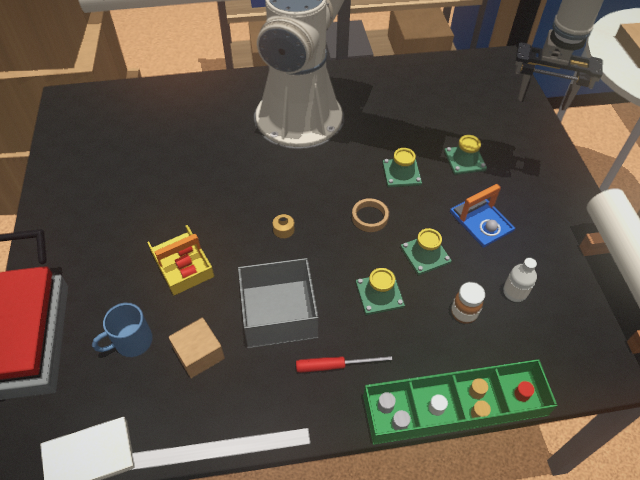

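Top view: the scoop is at about (443,256), bin (357,190), tray (146,272). The four seat lookalikes are at (262,200), (210,238), (208,347) and (131,360). Robot's right is image right, so (262,200) fits. I'll confirm that and the scoop's open end in one enlarged crop.

```bash
python3 - <<'E'
from h import *
s=load('scene0');t=load('top0')
a=cv2.resize(s['pixels'][215:305,140:230],(400,400),interpolation=3)
b=cv2.resize(t['pixels'][210:300,400:490],(400,400),interpolation=3)
c=cv2.resize(t['pixels'][170:230,230:390],(534,200),interpolation=3)
e=cv2.resize(t['pixels'][230:310,110:186],(190,200),interpolation=3)
im=np.zeros((600,800,3),np.uint8); im[:400,:400]=a; im[:400,400:]=b; im[400:,:534]=c; im[400:,560:750]=e
cv2.imwrite('pics/c1.png',im)
for k,p,z in [('seat',(262,198),.07),('seat base',(265,201),.008),('seat2',(208,237),.07),('seat3',(206,349),.07),('seat4',(127,362),.07),('tape',(256,290),.024),('weight',(344,285),.05),('jar',(188,170),.085),('carton',(426,160),.06),('bottle',(130,182),.12),('mug',(487,178),.09),('drv',(305,141),.01)]: print(k,at(t,*p,z))
for c in [(326,159),(388,157),(391,222),(328,224)]: print('bin',at(t,*c,.09))
# orange bars
h=cv2.cvtColor(t['pixels'],cv2.COLOR_BGR2HSV)
m=cv2.inRange(h,(5,180,140),(17,255,255)); n,l,st,ce=cv2.connectedComponentsWithStats(m)
for i in range(1,n):
    if st[i,4]>60: print(st[i],ce[i].round(1), cv2.boxPoints(cv2.minAreaRect(np.argwhere(l==i)[:,::-1].astype(np.float32))).round(1).tolist())
E
```

```text
seat [0.6169 0.1019 0.07  ]
seat base [0.62   0.1016 0.008 ]
seat2 [0.5259 0.2324 0.07  ]
seat3 [0.2638 0.2376 0.07  ]
seat4 [0.2401 0.4199 0.07  ]
tape [0.3959 0.1255 0.024 ]
weight [ 0.4028 -0.0902  0.05  ]
jar [0.6866 0.2757 0.085 ]
carton [ 0.7017 -0.2999  0.06  ]
bottle [0.6532 0.3989 0.12  ]
mug [ 0.6464 -0.4337  0.09  ]
drv [ 0.7729 -0.0041  0.01  ]
bin [ 0.7034 -0.0547  0.09  ]
bin [ 0.7041 -0.2026  0.09  ]
bin [ 0.5479 -0.2033  0.09  ]
bin [ 0.5472 -0.0549  0.09  ]
[118 271  42  21 128] [133.9 283.4] [[117.0, 286.3999938964844], [157.10000610351562, 270.29998779296875], [159.39999389648438, 276.0], [119.19999694824219, 292.1000061035156]]
```

View pics/c1.png

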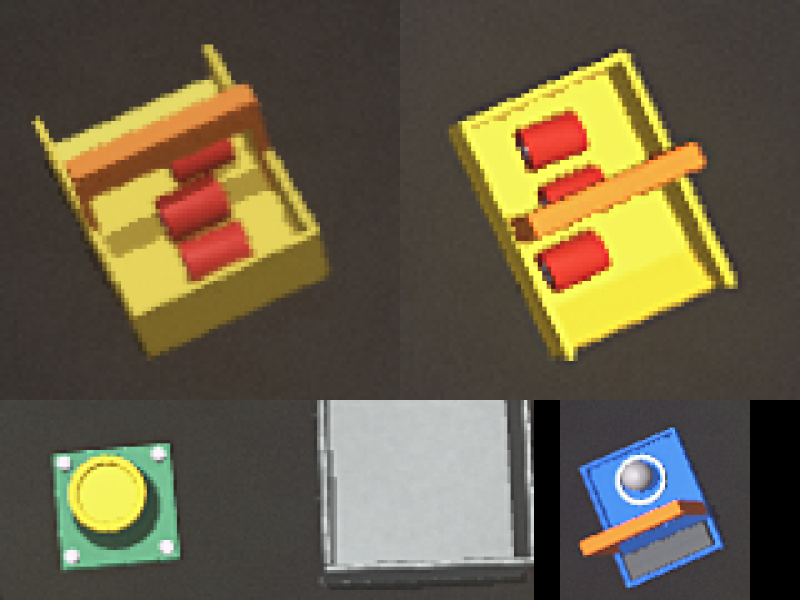

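The crop shows the scoop's back wall at its far end, with the pouring end (ramp) facing the robot at lower right. The seat at (262,200) has a green base and yellow cup and is the rightmost of the four, so it is confirmed. The bin is square to the axes.

```bash
python3 - <<'E'
from h import *
from scipy.optimize import least_squares
s=load('scene0');t=load('top0')
# scoop: top-view & scene-view outline points (own frame m -> pixel)
def fit(obs,x0):
    def f(q):
        c,sn=np.cos(q[2]),np.sin(q[2])
        return np.concatenate([proj(d,[q[0]+c*p[0]-sn*p[1],q[1]+sn*p[0]+c*p[1],p[2]])-uv for d,p,uv in obs])
    r=least_squares(f,x0,diff_step=1e-3,loss='soft_l1'); print(r.x.round(4),np.degrees(r.x[2]).round(1)); print(f(r.x).reshape(-1,2).round(1).tolist())
T=lambda x,y:(400+(x-400)/4.444,210+y/4.444)
S=lambda x,y:(140+x/4.444,215+y/4.444)
obs=[(t,(.07,.05,.04),T(452,125)),(t,(.07,-.05,.04),T(630,52)),(t,(-.07,.05,.04),T(562,358)),(t,(-.07,-.05,.04),T(736,285)),
 (t,(.005,.05,.086),T(520,225)),(t,(.005,-.05,.086),T(700,152)),
 (s,(.07,.05,.04),S(327,232)),(s,(.07,-.05,.04),S(137,318)),(s,(.07,-.05,0),S(150,355)),(s,(-.002,-.05,.086),S(68,165))]
fit(obs,[.48,-.32,.43])
E2=lambda x,y:(110+(x-560)/2.5,230+(y-400)/2.5)
obs=[(t,(.065,.05,.012),E2(581,466)),(t,(.065,-.05,.012),E2(672,430)),(t,(-.065,.05,.012),E2(627,586)),(t,(-.065,-.05,.012),E2(721,546)),
 (t,(-.022,.05,.086),E2(581,548)),(t,(-.022,-.05,.086),E2(680,504))]
fit(obs,[.43,.38,.43])
E
```

```text
[ 0.4678 -0.3353  0.3991] 22.9
[[0.6, -0.1], [-2.6, -0.5], [0.9, -0.2], [-0.9, -0.7], [1.4, 0.9], [-0.4, -0.3], [-1.3, -0.8], [0.2, -0.7], [0.7, 0.4], [-1.2, -1.1]]
[0.4471 0.4    0.415 ] 23.8
[[-1.2, 1.0], [-0.5, -1.7], [0.9, 0.5], [0.6, -1.0], [-0.3, 0.7], [-0.1, -0.3]]
```

>>> {"method": "arm_command", "body": {
  "commands": [
    [0, -41, 0, 0, 0, -6.5, 91],
    [0, -41, 0, 0, 0, -6.5, 91],
    [10, -41, 0, 0, 0, -6.5, 91],
    [10, -40, 0, 0, 0, -6.5, 91],
    [10, -40, 0, 0, 0, -6.5, 91],
    [10, -40, 0, 0, 0, -6.5, 91],
    [10, -40, 0, 0, 0, 0, 91],
    [10, -40, 0, 0, 0, 0, 91],
    [10, -40, 0, 0, 0, 0, 91],
    [10, -40, 0, 0, 0, 0, 91],
    [10, -40, 0, 0, 0, 0, 91],
    [10, -40, 0, 0, 0, 0, 91]
  ],
  "force": 30
}}

```text
time_s: 1.1
tcp_pos: [0.3719, 0.0782, 0.2397]
eef_rot: [[-0.426, 0.905, 0.0], [0.905, 0.426, 0.0], [-0.0, 0.0, -1.0]]
wrist_force: [1.4, 0.4, 0.3]
grip_width: 0.986
grip_force: 0.0
```

>>> {"method": "arm_command", "body": {
  "commands": [
    [10, -40, 0, 0, 0, -2, 91],
    [10, -40, 0, 0, 0, 0, 91],
    [10, -40, 0, 0, 0, 0, 91],
    [10, -40, 0, 0, 0, 0, 91],
    [10, -40, 0, 0, 0, 0, 91],
    [10, -40, 0, 0, 0, 0, 91],
    [10, -40, 0, 0, 0, 0, 91],
    [10, -40, 0, 0, 0, 0, 91],
    [10, -40, -10, 0, 0, 0, 91],
    [10, -40, -20, 0, 0, 0, 91],
    [0, -11, -20, 0, 0, 0, 91],
    [0, 0, 0, 0, 0, 0, 91]
  ]
}}

```text
time_s: 2.1
tcp_pos: [0.4694, -0.3282, 0.1876]
eef_rot: [[-0.391, 0.92, -0.004], [0.92, 0.391, 0.003], [0.004, -0.003, -1.0]]
wrist_force: [-0.4, 1.1, -0.3]
grip_width: 0.99
grip_force: 0.0
```

```bash
python3 - <<'E'
from h import *
d=snap('wrist','w1'); im=d['pixels'].copy()
c,s=np.cos(.3991),np.sin(.3991)
for p in [(.012,.05,.086),(.012,-.05,.086),(-.002,.05,.086),(-.002,-.05,.086),(.07,.05,.04),(.07,-.05,.04)]:
    u=proj(d,[.4678+c*p[0]-s*p[1],-.3353+s*p[0]+c*p[1],p[2]]); print(p,u); cv2.circle(im,tuple(int(v) for v in u),3,(255,0,255),-1)
cv2.imwrite('pics/w1a.png',im); print(manip.observe()['tcp_pos'])
E
```

```text
(0.012, 0.05, 0.086) [328.5 184.2]
(0.012, -0.05, 0.086) [326.7 331.7]
(-0.002, 0.05, 0.086) [305.5 184.1]
(-0.002, -0.05, 0.086) [306.  331.6]
(0.07, 0.05, 0.04) [407.2 175.3]
(0.07, -0.05, 0.04) [398.8 303.1]
[ 0.46951231 -0.32666391  0.18928236]
```

View pics/w1a.png

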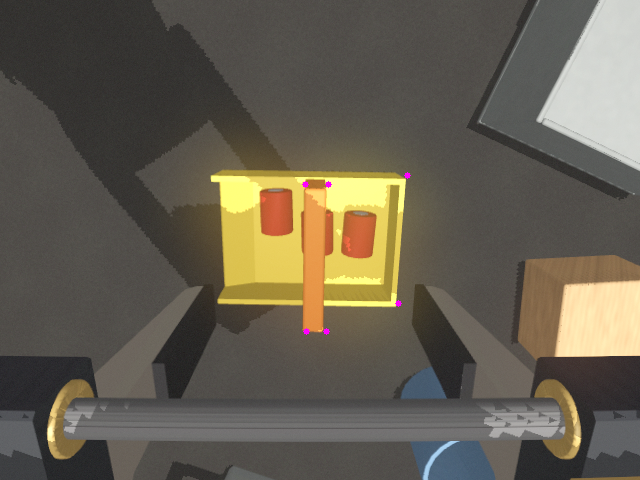

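The bar spans (304–326, 184–332) and matches the fit within 2 px. The rollers are visible, and the fingers straddle the bar.

>>> {"method": "arm_command", "body": {
  "commands": [
    [2, -6, -20, 0, 0, 0, 91],
    [0, 0, -25, 0, 0, 0, 91],
    [0, 0, -25, 0, 0, 0, 91],
    [0, 0, -25, 0, 0, 0, 91],
    [0, 0, -14, 0, 0, 0, 60],
    [0, 0, 0, 0, 0, 0, 20],
    [0, 0, 0, 0, 0, 0, 5],
    [0, 0, 0, 0, 0, 0, 5],
    [0, 0, 0, 0, 0, 0, 5],
    [0, 0, 0, 0, 0, 0, 5],
    [0, 0, 0, 0, 0, 0, 5],
    [0, 0, 0, 0, 0, 0, 5]
  ],
  "force": 45
}}

```text
time_s: 3.15
tcp_pos: [0.4734, -0.3327, 0.0832]
eef_rot: [[-0.393, 0.919, 0.001], [0.919, 0.393, -0.001], [-0.001, 0.001, -1.0]]
wrist_force: [-0.7, 0.4, -0.4]
grip_width: 0.433
grip_force: 0.0
```

>>> {"method": "arm_command", "body": {
  "commands": [
    [0, 0, 0, 0, 0, 0, 5],
    [0, 0, 0, 0, 0, 0, 5],
    [0, 0, 0, 0, 0, 0, 5],
    [0, 0, 0, 0, 0, 0, 5],
    [0, 0, 0, 0, 0, 0, 5],
    [0, 0, 0, 0, 0, 0, 5],
    [0, 0, 0, 0, 0, 0, 5],
    [0, 0, 0, 0, 0, 0, 5],
    [0, 0, 0, 0, 0, 0, 5],
    [0, 0, 0, 0, 0, 0, 5]
  ]
}}

```text
time_s: 3.98
tcp_pos: [0.4729, -0.3326, 0.0825]
eef_rot: [[-0.394, 0.919, -0.0], [0.919, 0.394, 0.0], [0.0, -0.0, -1.0]]
wrist_force: [-1.5, -1.4, 1.4]
grip_width: 0.147
grip_force: 45.0
```

>>> {"method": "arm_command", "body": {
  "commands": [
    [0, 0, 10, 0, 0, 0, 5],
    [0, 0, 20, 0, 0, 0, 5],
    [0, 0, 30, 0, 0, 0, 5],
    [0, 0, 30, 0, 0, 0, 5],
    [3, 3, 30, 0, 0, -1, 5],
    [8, 8, 25, 0, 0, -3, 5],
    [14, 12, 15, 0, 0, -4, 5],
    [20, 18, 0, 0, 0, -4, 5],
    [24, 21, 0, 0, 0, -4, 5],
    [26, 23, 0, 0, 0, -3, 5],
    [26, 23, 0, 0, 0, -2, 5],
    [26, 23, 0, 0, 0, -2, 5]
  ]
}}

```text
time_s: 4.98
tcp_pos: [0.6211, -0.1999, 0.243]
eef_rot: [[-0.001, 1.0, 0.0], [1.0, 0.001, 0.001], [0.001, 0.0, -1.0]]
wrist_force: [-0.1, -0.7, -2.6]
grip_width: 0.148
grip_force: 45.0
```

>>> {"method": "arm_command", "body": {
  "commands": [
    [26, 23, 0, 0, 0, 0, 5],
    [24, 21, 0, 0, 0, 0, 5],
    [18, 16, 0, 0, 0, 0, 5],
    [10, 9, 0, 0, 0, 0, 5],
    [5, 5, 0, 0, 0, 0, 5],
    [0, 0, 0, 0, 0, 0, 5],
    [0, 0, 0, 0, 0, 0, 5]
  ]
}}

```text
time_s: 5.57
tcp_pos: [0.7023, -0.1281, 0.2424]
eef_rot: [[-0.003, 1.0, -0.001], [1.0, 0.003, -0.0], [-0.0, -0.001, -1.0]]
wrist_force: [-0.1, 0.4, -3.1]
grip_width: 0.153
grip_force: 45.0
```

```bash
python3 - <<'E'
from h import *
o=manip.observe(); print(o['tcp_pos'].round(4) if hasattr(o['tcp_pos'],'round') else o['tcp_pos'],o['joint_positions'],o['wrist_force'],o['grip_force'])
a=snap('top','t2')['pixels'][80:300,240:520]; b=snap('scene','s2')['pixels'][180:400,120:400]
cv2.imwrite('pics/c2.png',cv2.resize(np.hstack([a,b]),(800,314),interpolation=3))
E
```

```text
[ 0.7023 -0.1281  0.2424] [-1.82370661e-01  4.89348838e-01  1.41839171e+00 -3.90686977e-04
  1.23487609e+00 -1.85208679e-01] [-0.05796926  0.40171031 -3.09084782] 44.979543685913086
```

View pics/c2.png

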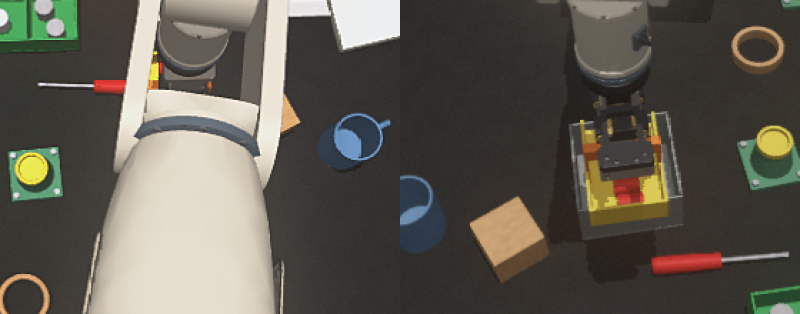

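The top view (left) shows the arm over the bin and the scene view shows the scoop over the bin opening. A quick joint estimate suggests that tipping towards the robot runs joint 5 below 0, so I'll check pour directions with a small kinematic model before tipping.

```bash
cat > kin.py <<'E'
import numpy as np
from scipy.spatial.transform import Rotation as R
from scipy.optimize import least_squares
def fk(q,L,s4):
    e=lambda a,t:R.from_euler(a,t).as_matrix()
    A=e('z',q[0])@e('y',q[1]); B=A@e('y',q[2]); W=np.array([0,0,L-.148])+A@[0,0,.609]+B@[0,0,.453]
    T=B@e('z',s4*q[3])@e('y',q[4])@e('z',q[5]+np.pi/2)
    return W+T@[0,0,L],T
E
python3 - <<'E'
from kin import *
p,T=fk([-.18237,.48935,1.41839,0,1.23488,-.18521],.3,1); print(p.round(3),T.round(2).tolist())
T0=np.array([[0,1,0],[1,0,0],[0,0,-1.]])
for L in(.25,.35):
  for s4 in(1,-1):
    for yaw in(-90,90,-45,45):
      q=np.array([-.182,.489,1.418,0,1.235,-.185]); out=[]
      for k in range(1,31):
        f=min(k/15,1); g=max(0,(k-15)/15)
        Z=R.from_euler('z',yaw*f,degrees=True).as_matrix()
        ax=Z@[0,1,0]; d=Z@[1,0,0]
        T=R.from_rotvec(-np.radians(57)*g*ax).as_matrix()@Z@T0
        P=np.array([.626,-.129,.24-.03*g])+d*(.075-.05*g)
        F=lambda x:np.r_[(lambda a,b:np.r_[a-P,(b-T).ravel()*.3])(*fk(x,L,s4))]
        q=least_squares(F,q).x
        if k in(15,24,30): out.append(q.round(2).tolist()+[round(np.abs(F(q)).max(),4)])
      print(L,s4,yaw,out)
E
```

```text
[ 0.702 -0.129  0.24 ] [[-0.0, 1.0, -0.0], [1.0, 0.0, 0.0], [0.0, -0.0, -1.0]]
0.25 1 -90 [[-0.32, 0.4, 1.56, 0.0, 1.18, 1.26, np.float64(0.0)], [-0.05, 0.4, 1.71, -0.68, 1.1, 1.86, np.float64(0.0)], [0.09, 0.49, 1.79, -1.07, 1.27, 2.23, np.float64(0.0)]]
0.25 1 90 [[-0.09, 0.36, 1.63, 0.0, 1.16, -1.66, np.float64(0.0)], [-0.34, 0.46, 1.62, 0.58, 1.33, -2.13, np.float64(0.0)], [-0.46, 0.58, 1.62, 0.85, 1.56, -2.33, np.float64(0.0)]]
0.25 1 -45 [[-0.26, 0.47, 1.45, -0.0, 1.22, 0.52, np.float64(0.0)], [-0.11, 0.31, 1.85, -0.67, 0.6, 1.17, np.float64(0.0)], [0.0, 0.32, 2.08, -1.69, 0.64, 2.22, np.float64(0.0)]]
0.25 1 45 [[-0.11, 0.44, 1.5, 0.0, 1.2, -0.9, np.float64(0.0)], [-0.34, 0.35, 1.79, 0.73, 0.86, -1.57, np.float64(0.0)], [-0.48, 0.4, 1.95, 1.31, 0.98, -2.18, np.float64(0.0)]]
0.25 -1 -90 [[-0.32, 0.4, 1.56, -0.0, 1.18, 1.26, np.float64(0.0)], [-0.05, 0.4, 1.71, 0.68, 1.1, 1.86, np.float64(0.0)], [0.09, 0.49, 1.79, 1.07, 1.27, 2.23, np.float64(0.0)]]
0.25 -1 90 [[-0.09, 0.36, 1.63, 0.0, 1.16, -1.66, np.float64(0.0)], [-0.34, 0.46, 1.62, -0.58, 1.33, -2.13, np.float64(0.0)], [-0.
[... 1146 characters left out ...]
2, 0.4, 1.56, -0.0, 1.18, 1.26, np.float64(0.0)], [0.04, 0.42, 1.73, 0.67, 1.12, 1.95, np.float64(0.0)], [0.22, 0.55, 1.8, 1.01, 1.31, 2.34, np.float64(0.0)]]
0.35 -1 90 [[-0.09, 0.36, 1.63, 0.0, 1.16, -1.66, np.float64(0.0)], [-0.42, 0.5, 1.59, -0.55, 1.36, -2.2, np.float64(0.0)], [-0.57, 0.68, 1.55, -0.79, 1.6, -2.41, np.float64(0.0)]]
0.35 -1 -45 [[-0.26, 0.47, 1.45, -0.0, 1.22, 0.52, np.float64(0.0)], [-0.04, 0.27, 1.96, 0.76, 0.58, 1.32, np.float64(0.0)], [0.14, 0.32, 2.24, 1.76, 0.75, 2.45, np.float64(0.0)]]
0.35 -1 45 [[-0.11, 0.44, 1.5, 0.0, 1.2, -0.9, np.float64(0.0)], [-0.43, 0.34, 1.86, -0.76, 0.87, -1.69, np.float64(0.0)], [-0.63, 0.44, 2.03, -1.29, 1.04, -2.34, np.float64(0.0)]]
```

Scoop yaw +90 (nose towards −y) is safe for either j4 sign. I'll turn to it over the bin.

>>> {"method": "arm_command", "body": {
  "commands": [
    [-3, 3, 0, 0, 0, 4, 5],
    [-6, 6, 0, 0, 0, 7, 5],
    [-7, 7, 0, 0, 0, 7, 5],
    [-7, 8, 0, 0, 0, 7, 5],
    [-7, 8, 0, 0, 0, 7, 5],
    [-7, 8, 0, 0, 0, 7, 5],
    [-7, 8, 0, 0, 0, 7, 5],
    [-7, 8, 0, 0, 0, 7, 5],
    [-7, 8, 0, 0, 0, 7, 5],
    [-7, 8, 0, 0, 0, 7, 5],
    [-7, 7, 0, 0, 0, 7, 5],
    [-4, 4, 0, 0, 0, 7, 5]
  ]
}}

```text
time_s: 6.67
tcp_pos: [0.6256, -0.0451, 0.2429]
eef_rot: [[-0.989, 0.149, -0.0], [0.149, 0.989, 0.0], [0.0, -0.0, -1.0]]
wrist_force: [-1.1, 0.2, -3.5]
grip_width: 0.148
grip_force: 45.0
```

>>> {"method": "arm_command", "body": {
  "commands": [
    [0, 0, 0, 0, 0, 6, 5],
    [0, 0, 0, 0, 0, 3, 5],
    [0, 0, 0, 0, 0, 0, 5],
    [0, 0, 0, 0, 0, 0, 5]
  ]
}}

```text
time_s: 7.0
tcp_pos: [0.6266, -0.0454, 0.2429]
eef_rot: [[-1.0, 0.0, 0.0], [0.0, 1.0, -0.0], [-0.0, -0.0, -1.0]]
wrist_force: [-0.0, 0.4, -3.3]
grip_width: 0.148
grip_force: 45.0
```

>>> {"method": "arm_command", "body": {
  "commands": [
    [0, 0, -8, 5, 0, 0, 5],
    [0, -1, -10, 7, 0, 0, 5],
    [0, -1, -10, 0.8, 0, 0, 5],
    [0, -6, 0, 4, 0, 0, 5],
    [0, -6, 0, 4, 0, 0, 5],
    [0, -6, 0, 4, 0, 0, 5],
    [0, -7, 0, 4, 0, 0, 5],
    [0, -8, 0, 4, 0, 0, 5],
    [0, -8, 0, 4, 0, 0, 5],
    [0, -7, 0, 4, 0, 0, 5],
    [0, -7, 0, 4, 0, 0, 5],
    [0, -7, 0, 4, 0, 0, 5]
  ]
}}

```text
time_s: 8.0
tcp_pos: [0.6267, -0.1097, 0.214]
eef_rot: [[-1.0, 0.0, -0.001], [-0.0, 0.659, 0.752], [0.001, 0.752, -0.659]]
wrist_force: [0.8, 0.4, -3.7]
grip_width: 0.146
grip_force: 45.0
```

>>> {"method": "arm_command", "body": {
  "commands": [
    [0, -6, 0, 5, 0, 0, 5],
    [0, -5, 0, 4, 0, 0, 5],
    [0, 0, 0, 3, 0, 0, 5],
    [0, 0, 0, 0, 0, 0, 5],
    [0, 0, 0, 0, 0, 0, 5],
    [0, 0, 0, 0, 0, 0, 5],
    [0, 0, 0, 0, 0, 0, 5],
    [0, 0, 0, 0, 0, 0, 5]
  ]
}}

```text
time_s: 8.67
tcp_pos: [0.6273, -0.1191, 0.2154]
eef_rot: [[-1.0, -0.004, -0.0], [-0.002, 0.49, 0.872], [-0.003, 0.872, -0.49]]
wrist_force: [-0.3, 0.5, -1.6]
grip_width: 0.15
grip_force: 45.0
```

```bash
python3 - <<'E'
from h import *
o=manip.observe(); print(o['joint_positions'],o['wrist_force'])
a=snap('top','t3')['pixels'][80:300,240:520]; b=snap('scene','s3')['pixels'][180:400,120:400]
cv2.imwrite('pics/c3.png',cv2.resize(np.hstack([a,b]),(800,314),interpolation=3))
E
```

```text
[-0.58155134  0.73748599  1.45462047  0.82168965  1.67550181 -2.39354933] [-0.2746057   0.46769341 -1.55727992]
```

View pics/c3.png

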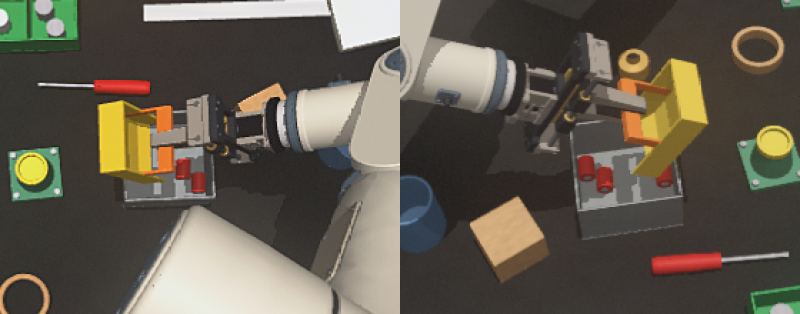

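All three red rollers lie in the bin (scene crop (585,168), (604,178), (663,178)) and the scoop is empty. Next I'll level it, carry it back to the free spot on the right, and set it down.

>>> {"method": "arm_command", "body": {
  "commands": [
    [0, 0, 15, -4, 0, 0, 5],
    [0, 0, 15, -7, 0, 0, 5],
    [0, 0, 10, -7, 0, 0, 5],
    [0, 0, 0, -7, 0, 0, 5],
    [0, 0, 0, -7, 0, 0, 5],
    [0, 0, 0, -7, 0, 0, 5],
    [-3, -5, 0, -7, 0, 0, 5],
    [-10, -12, 0, -7, 0, 0, 5],
    [-17, -20, 0, -5, 0, 0, 5],
    [-22, -26, 0, -2.7, 0, 0, 5],
    [-25, -29, 0, 0, 0, 0, 5],
    [-25, -30, 0, 0, 0, 0, 5]
  ]
}}

```text
time_s: 9.77
tcp_pos: [0.5242, -0.2405, 0.2552]
eef_rot: [[-1.0, -0.006, 0.0], [-0.006, 1.0, 0.002], [-0.0, 0.002, -1.0]]
wrist_force: [-0.7, -0.6, -2.4]
grip_width: 0.145
grip_force: 45.0
```

>>> {"method": "arm_command", "body": {
  "commands": [
    [-25, -30, 0, 0, 0, 0, 5],
    [-25, -28, -5, 0, 0, 0, 5],
    [-18, -20, -15, 0, 0, 0, 5],
    [-7, -11, -25, 0, 0, 0, 5],
    [0, 0, -30, 0, 0, 0, 5],
    [0, 0, -30, 0, 0, 0, 5],
    [0, 0, -25, 0, 0, 0, 5],
    [0, 0, -15, 0, 0, 0, 5],
    [0, 0, -8, 0, 0, 0, 5],
    [0, 0, 0, 0, 0, 0, 5],
    [0, 0, 0, 0, 0, 0, 5]
  ]
}}

```text
time_s: 10.68
tcp_pos: [0.4504, -0.3306, 0.1022]
eef_rot: [[-1.0, -0.003, 0.0], [-0.003, 1.0, 0.002], [-0.0, 0.002, -1.0]]
wrist_force: [0.9, 0.3, -1.5]
grip_width: 0.148
grip_force: 45.0
```

>>> {"method": "arm_command", "body": {
  "commands": [
    [0, 0, -8, 0, 0, 0, 5],
    [0, 0, -6, 0, 0, 0, 5],
    [0, 0, -3, 0, 0, 0, 5],
    [0, 0, -2, 0, 0, 0, 5],
    [0, 0, 0, 0, 0, 0, 5],
    [0, 0, 0, 0, 0, 0, 5]
  ]
}}

```text
time_s: 11.18
tcp_pos: [0.4501, -0.3306, 0.0827]
eef_rot: [[-1.0, -0.003, 0.0], [-0.003, 1.0, 0.002], [-0.0, 0.002, -1.0]]
wrist_force: [0.4, 0.5, -2.0]
grip_width: 0.151
grip_force: 45.0
```

>>> {"method": "arm_command", "body": {
  "commands": [
    [0, 0, -1, 0, 0, 0, 5],
    [0, 0, -1, 0, 0, 0, 5],
    [0, 0, 0, 0, 0, 0, 5]
  ]
}}

```text
time_s: 11.43
tcp_pos: [0.4502, -0.3305, 0.0825]
eef_rot: [[-1.0, -0.003, 0.0], [-0.003, 1.0, 0.002], [-0.0, 0.002, -1.0]]
wrist_force: [-6.0, 4.5, 22.2]
grip_width: 0.153
grip_force: 45.0
```

>>> {"method": "arm_command", "body": {
  "commands": [
    [0, 0, 0.8, 0, 0, 0, 5],
    [0, 0, 0, 0, 0, 0, 20],
    [0, 0, 0, 0, 0, 0, 50],
    [0, 0, 0, 0, 0, 0, 91],
    [0, 0, 0, 0, 0, 0, 91],
    [0, 0, 0, 0, 0, 0, 91],
    [0, 0, 0, 0, 0, 0, 91],
    [0, 0, 0, 0, 0, 0, 91],
    [0, 0, 0, 0, 0, 0, 91],
    [0, 0, 0, 0, 0, 0, 91]
  ]
}}

```text
time_s: 12.27
tcp_pos: [0.45, -0.3306, 0.0813]
eef_rot: [[-1.0, -0.003, -0.0], [-0.003, 1.0, 0.002], [0.0, 0.002, -1.0]]
wrist_force: [-0.2, 0.1, -0.5]
grip_width: 0.779
grip_force: 0.0
```

>>> {"method": "arm_command", "body": {
  "commands": [
    [0, 0, 20, 0, 0, 0, 91],
    [0, 0, 35, 0, 0, 0, 91],
    [0, 0, 40, 0, 0, 0, 91],
    [0, 0, 40, 0, 0, 0, 91],
    [0, 20, 23, 0, 0, -5, 91],
    [0, 40, 0, 0, 0, -6, 91],
    [0, 40, 0, 0, 0, -6, 91],
    [0, 40, 0, 0, 0, -6, 91],
    [0, 40, 0, 0, 0, -6, 91],
    [0, 40, 0, 0, 0, -6, 91],
    [0, 40, 0, 0, 0, -6, 91],
    [0, 40, 0, 0, 0, -6, 91]
  ]
}}

```text
time_s: 13.27
tcp_pos: [0.4498, -0.0329, 0.2396]
eef_rot: [[-0.688, 0.726, 0.002], [0.726, 0.688, 0.001], [-0.0, 0.002, -1.0]]
wrist_force: [0.6, 0.2, -0.3]
grip_width: 0.992
grip_force: 0.0
```

>>> {"method": "arm_command", "body": {
  "commands": [
    [-2, 40, 0, 0, 0, -6, 91],
    [-2, 40, 0, 0, 0, -6, 91],
    [-2, 40, 0, 0, 0, -6, 91],
    [-2, 40, 0, 0, 0, -1, 91],
    [-2, 40, 0, 0, 0, 0, 91],
    [-3, 40, 0, 0, 0, 0, 91],
    [-3, 40, 0, 0, 0, 0, 91],
    [-3, 40, -10, 0, 0, 0, 91],
    [-3, 40, -20, 0, 0, 0, 91],
    [-1, 40, -15, 0, 0, 0, 91],
    [0, 21, -5, 0, 0, 0, 91],
    [0, 0, 0, 0, 0, 0, 91]
  ]
}}

```text
time_s: 14.27
tcp_pos: [0.4272, 0.3794, 0.1895]
eef_rot: [[-0.438, 0.899, 0.0], [0.899, 0.438, 0.001], [0.001, 0.001, -1.0]]
wrist_force: [-1.3, -1.2, -0.7]
grip_width: 0.99
grip_force: 0.0
```

```bash
python3 - <<'E'
from h import *
d=snap('wrist','w2'); im=d['pixels'].copy()
c,s=np.cos(.415),np.sin(.415)
for p in [(-.015,.05,.086),(-.015,-.05,.086),(-.029,.05,.086),(-.029,-.05,.086),(.065,.05,.012),(.065,-.05,.012),(.03,0,.02)]:
    u=proj(d,[.4471+c*p[0]-s*p[1],.4+s*p[0]+c*p[1],p[2]]); print(p,u); cv2.circle(im,tuple(int(v) for v in u),2,(255,0,255),-1)
a=snap('top','t4')['pixels'][140:420,290:530]; b=cv2.resize(im,(533,400))
o=np.zeros((400,800,3),np.uint8); o[:,:533]=b; o[:311,533:]=cv2.resize(a,(267,311)); cv2.imwrite('pics/c4.png',o); print(manip.observe()['tcp_pos'])
E
```

```text
(-0.015, 0.05, 0.086) [337.8 156.2]
(-0.015, -0.05, 0.086) [329.8 307.9]
(-0.029, 0.05, 0.086) [314.5 155.3]
(-0.029, -0.05, 0.086) [308.9 307.2]
(0.065, 0.05, 0.012) [434.6 152.6]
(0.065, -0.05, 0.012) [420.5 272.7]
(0.03, 0, 0.02) [386.3 215.7]
[0.42757477 0.3760987  0.19062771]
```

View pics/c4.png

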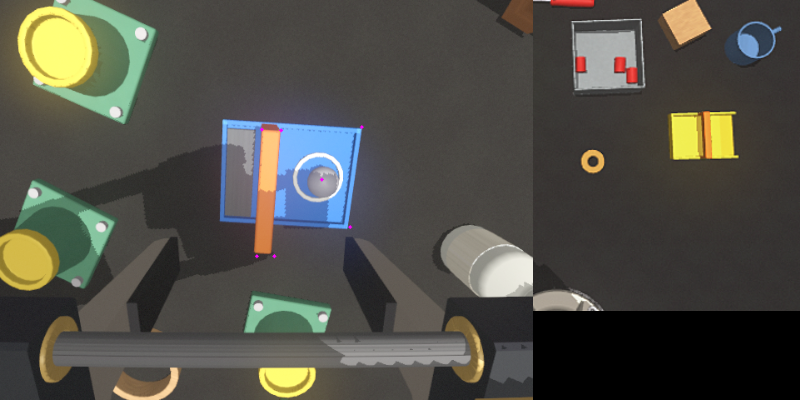

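The top crop shows all three rollers in the bin and the scoop upright on the table. In the wrist view the tray bar (257–280, 125–255) is within about 2 px of the fit and the ball is in its pocket at (322,178). I'll approach it now.

>>> {"method": "arm_command", "body": {
  "commands": [
    [-2, 7, -10, 0, 0, -2, 91],
    [0, 7, -20, 0, 0, 0, 91],
    [0, 0, -20, 0, 0, 0, 91],
    [0, 0, -10, 0, 0, 0, 91],
    [0, 0, 0, 0, 0, 0, 91],
    [0, 0, 0, 0, 0, 0, 91]
  ]
}}

```text
time_s: 14.87
tcp_pos: [0.4263, 0.3889, 0.1315]
eef_rot: [[-0.402, 0.915, 0.001], [0.915, 0.402, 0.0], [-0.0, 0.001, -1.0]]
wrist_force: [-0.3, 0.3, 0.1]
grip_width: 0.988
grip_force: 0.0
```

>>> {"method": "arm_command", "body": {
  "commands": [
    [-1, 1, -20, 0, 0, 0, 91],
    [0, 0, -20, 0, 0, 0, 80],
    [0, 0, -10, 0, 0, 0, 60],
    [0, 0, 0, 0, 0, 0, 40],
    [0, 0, 0, 0, 0, 0, 30],
    [0, 0, 0, 0, 0, 0, 26],
    [0, 0, 0, 0, 0, 0, 22],
    [0, 0, 0, 0, 0, 0, 20],
    [0, 0, 0, 0, 0, 0, 18],
    [0, 0, 0, 0, 0, 0, 18],
    [0, 0, 0, 0, 0, 0, 18],
    [0, 0, 0, 0, 0, 0, 18]
  ],
  "force": 10
}}

```text
time_s: 15.87
tcp_pos: [0.4251, 0.391, 0.0813]
eef_rot: [[-0.403, 0.915, 0.002], [0.915, 0.403, 0.001], [0.0, 0.002, -1.0]]
wrist_force: [0.2, 0.3, -0.8]
grip_width: 0.216
grip_force: 0.0
```

>>> {"method": "arm_command", "body": {
  "commands": [
    [0, 0, 0, 0, 0, 0, 16],
    [0, 0, 0, 0, 0, 0, 14],
    [0, 0, 0, 0, 0, 0, 12],
    [0, 0, 0, 0, 0, 0, 10],
    [0, 0, 0, 0, 0, 0, 8],
    [0, 0, 0, 0, 0, 0, 5],
    [0, 0, 0, 0, 0, 0, 5],
    [0, 0, 0, 0, 0, 0, 5]
  ]
}}

```text
time_s: 16.53
tcp_pos: [0.4252, 0.3911, 0.0812]
eef_rot: [[-0.403, 0.915, 0.002], [0.915, 0.403, 0.001], [0.0, 0.002, -1.0]]
wrist_force: [1.4, 0.5, 0.5]
grip_width: 0.154
grip_force: 9.9
```

>>> {"method": "arm_command", "body": {
  "commands": [
    [0, 0, 0, 0, 0, 0, 5],
    [0, 0, 0, 0, 0, 0, 5],
    [0, 0, 0, 0, 0, 0, 5]
  ],
  "force": 45
}}

```text
time_s: 16.78
tcp_pos: [0.4252, 0.3911, 0.0813]
eef_rot: [[-0.403, 0.915, 0.002], [0.915, 0.403, 0.001], [0.0, 0.002, -1.0]]
wrist_force: [2.0, 1.0, 1.0]
grip_width: 0.146
grip_force: 44.9
```

>>> {"method": "arm_command", "body": {
  "commands": [
    [0, 0, 2, 0, 0, 0, 5],
    [0, 0, 5, 0, 0, 0, 5],
    [0, 0, 8, 0, 0, 0, 5],
    [0, 0, 12, 0, 0, 0, 5],
    [0, 0, 16, 0, 0, 0, 5],
    [0, 0, 20, 0, 0, 0, 5],
    [0, 0, 22, 0, 0, 0, 5],
    [0, 0, 22, 0, 0, 0, 5],
    [0, 0, 20, 0, 0, 0, 5],
    [0, 0, 16, 0, 0, 0, 5],
    [0, 0, 12, 0, 0, 0, 5],
    [0, 0, 9, 0, 0, 0, 5]
  ]
}}

```text
time_s: 17.78
tcp_pos: [0.4252, 0.391, 0.2473]
eef_rot: [[-0.403, 0.915, 0.003], [0.915, 0.403, 0.002], [0.001, 0.003, -1.0]]
wrist_force: [0.0, -0.5, -4.8]
grip_width: 0.149
grip_force: 45.0
```

>>> {"method": "arm_command", "body": {
  "commands": [
    [0, 0, 5, 0, 0, 0, 5],
    [0, 0, 1, 0, 0, 0, 5],
    [0, 0, 0, 0, 0, 0, 5],
    [0, 0, 0, 0, 0, 0, 5],
    [0, 0, 0, 0, 0, 0, 5]
  ]
}}

```text
time_s: 18.2
tcp_pos: [0.4247, 0.3906, 0.2501]
eef_rot: [[-0.403, 0.915, 0.0], [0.915, 0.403, -0.0], [-0.001, 0.0, -1.0]]
wrist_force: [0.1, 0.5, -5.3]
grip_width: 0.145
grip_force: 45.0
```

```bash
python3 - <<'E'
from h import *
w=snap('wrist','w5')['pixels']; a=snap('scene','s5')['pixels'][120:330,400:620]
o=np.zeros((400,800,3),np.uint8); o[:285,:380]=cv2.resize(w,(380,285)); o[:,380:]=cv2.resize(a,(420,400)); cv2.imwrite('pics/c5.png',o)
E
```

```text
(no output)
```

View pics/c5.png

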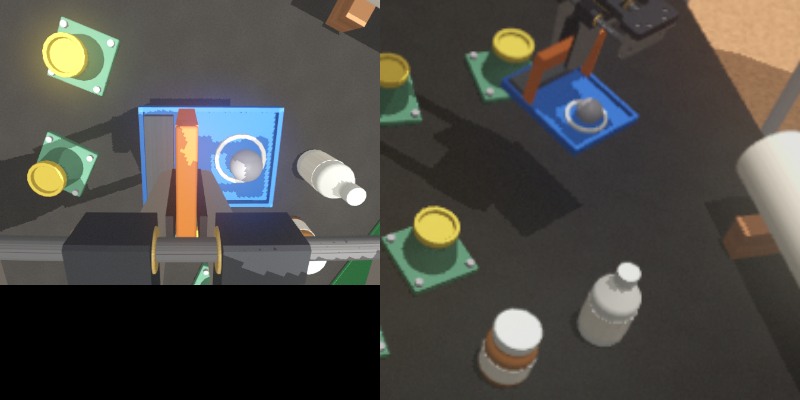

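The tray is held level, with the ball in its pocket. I'll carry it smoothly and cross-check the seat position from the scene view.

>>> {"method": "arm_command", "body": {
  "commands": [
    [1, -2, 0, 0, 0, 0, 5],
    [2.5, -5, 0, 0, 0, 0, 5],
    [4, -8, 0, 0, 0, 0, 5],
    [5.5, -12, 0, 0, 0, 0, 5],
    [7.5, -16, 0, 0, 0, 0, 5],
    [9.3, -20, 0, 0, 0, 0, 5],
    [9.3, -20, 0, 0, 0, 0, 5],
    [9.3, -20, 0, 0, 0, 0, 5],
    [9.3, -20, 0, 0, 0, 0, 5],
    [9.3, -20, 0, 0, 0, 0, 5],
    [9.3, -20, 0, 0, 0, 0, 5],
    [9.3, -20, 0, 0, 0, 0, 5]
  ]
}}

```text
time_s: 19.3
tcp_pos: [0.5112, 0.2056, 0.2513]
eef_rot: [[-0.403, 0.915, 0.002], [0.915, 0.403, 0.0], [-0.0, 0.002, -1.0]]
wrist_force: [0.2, 0.3, -4.1]
grip_width: 0.143
grip_force: 45.0
```

>>> {"method": "arm_command", "body": {
  "commands": [
    [9.3, -20, 0, 0, 0, 0, 5],
    [9.3, -20, 0, 0, 0, 0, 5],
    [9.3, -20, 0, 0, 0, 0, 5],
    [7.5, -16, 0, 0, 0, 0, 5],
    [5.5, -12, 0, 0, 0, 0, 5],
    [4, -8, 0, 0, 0, 0, 5],
    [2.5, -5, 0, 0, 0, 0, 5],
    [1, -2, 0, 0, 0, 0, 5],
    [0, 0, 0, 0, 0, 0, 5],
    [0, 0, 0, 0, 0, 0, 5]
  ]
}}

```text
time_s: 20.13
tcp_pos: [0.5589, 0.1054, 0.2511]
eef_rot: [[-0.404, 0.915, 0.001], [0.915, 0.404, 0.001], [0.0, 0.002, -1.0]]
wrist_force: [0.2, 0.2, -4.4]
grip_width: 0.146
grip_force: 45.0
```

```bash
python3 - <<'E'
from h import *
for n in('scene','top'):
    d=load(n+'0'); h=cv2.cvtColor(d['pixels'],cv2.COLOR_BGR2HSV)
    c=proj(d,[.617,.102,.055]); 
    m=cv2.inRange(h,(22,120,120),(35,255,255)); k=np.zeros_like(m); cv2.circle(k,tuple(int(v) for v in c),24,255,-1); m&=k
    p=np.argwhere(m)[:,::-1].astype(np.float32); (u,v),ax,an=cv2.fitEllipse(cv2.convexHull(p)); print(n,(u,v),ax,at(d,u,v,.064))
d=snap('scene','s6'); snap('top','t6'); o=manip.observe(); T=o['tcp_pos']; print(T,o['wrist_force'])
x=np.array(o['eef_rot'])[:,1]; pk=np.array(T)+.052*x; print('pocket',pk); im=d['pixels'].copy()
for q in([pk[0],pk[1],pk[2]-.06],[.617,.102,.07]):
    u=proj(d,q); print(u); cv2.circle(im,tuple(int(v) for v in u),3,(255,0,255),-1)
cv2.imwrite('pics/c6.png',cv2.resize(im[150:370,220:500],(800,628))[:600])
E
```

```text
scene (382.00189208984375, 278.4925537109375) (22.55984878540039, 25.988636016845703) [0.6149 0.1042 0.064 ]
top (261.643798828125, 197.5894012451172) (22.992963790893555, 23.22317123413086) [0.619  0.1035 0.064 ]
[0.55881149 0.10561996 0.2511287 ] [-0.4723543   0.49570886 -5.05206499]
pocket [0.60637896 0.12662779 0.25121205]
[397.8 239.4]
[381.5 277.9]
```

View pics/c6.png

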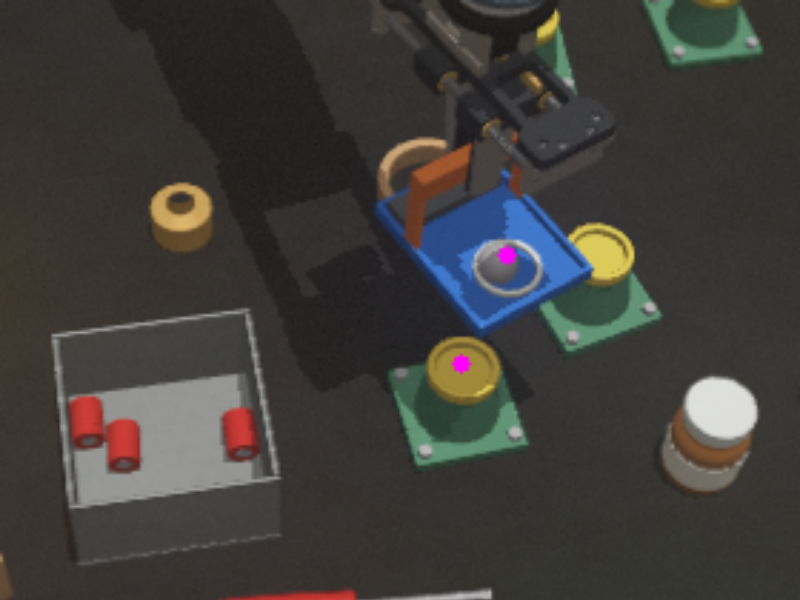

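Rollers, seat, ball and tray all look right. The pocket needs another (+11, −23) mm.

>>> {"method": "arm_command", "body": {
  "commands": [
    [1, -2, 0, 0, 0, 0, 5],
    [2, -4, 0, 0, 0, 0, 5],
    [2.5, -5.5, 0, 0, 0, 0, 5],
    [2.5, -5.5, 0, 0, 0, 0, 5],
    [2, -4, 0, 0, 0, 0, 5],
    [1, -2, 0, 0, 0, 0, 5],
    [0, 0, 0, 0, 0, 0, 5],
    [0, 0, 0, 0, 0, 0, 5],
    [0, 0, 0, 0, 0, 0, 5],
    [0, 0, 0, 0, 0, 0, 5],
    [0, 0, 0, 0, 0, 0, 5],
    [0, 0, 0, 0, 0, 0, 5]
  ]
}}

```text
time_s: 21.23
tcp_pos: [0.5701, 0.0821, 0.2512]
eef_rot: [[-0.403, 0.915, 0.002], [0.915, 0.403, 0.001], [0.0, 0.002, -1.0]]
wrist_force: [0.0, 0.9, -5.3]
grip_width: 0.148
grip_force: 45.0
```

```bash
python3 - <<'E'
from h import *
d=snap('scene','s7'); o=manip.observe(); T=np.array(o['tcp_pos']); x=np.array(o['eef_rot'])[:,1]; pk=T+.052*x; print('pocket',pk,o['joint_velocities'])
im=d['pixels'].copy(); u=proj(d,[pk[0],pk[1],T[2]-.0755]); cv2.circle(im,tuple(int(v) for v in u),1,(255,0,255),-1)
cv2.imwrite('pics/c7.png',cv2.resize(im[180:330,290:490],(800,600)))
E
```

```text
pocket [0.61765953 0.10305136 0.25129593] [ 7.83933994e-04  1.70867431e-03 -1.43111291e-03 -3.05808947e-05
 -7.57943086e-05  5.61168071e-04]
```

View pics/c7.png

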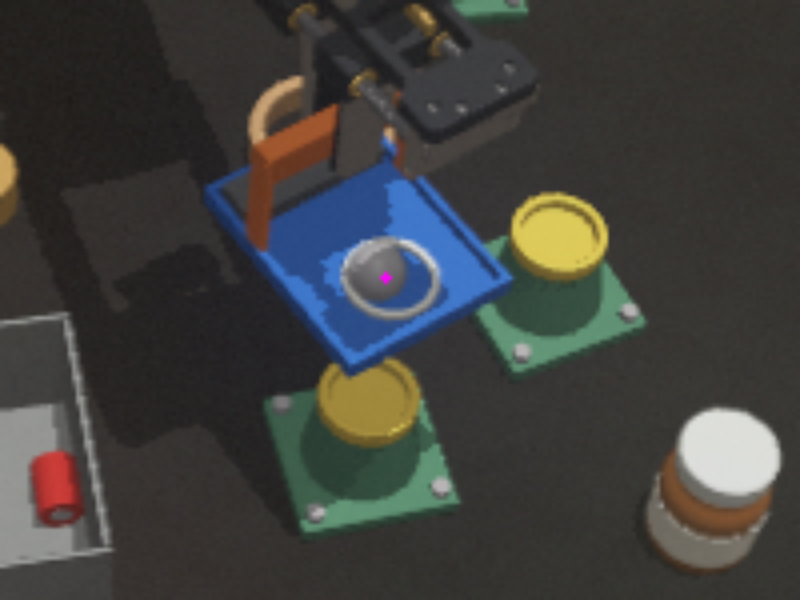

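The ring centre (391,278) lies on the predicted pocket point. The ball is inside the ring and the tray is level, still and plumb over the cup. Handing in.

```bash
python3 -c "
from station import manip
print(manip.job_done())"
```

```text
the job is handed in; nothing more can be done
None
```

The job is handed in, with no verdict returned: by the last camera views, the three rollers are in the bin, the scoop is upright on the table, and the tray is held level and still with its ball about 10 cm over the robot's-right-most yellow cup.

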